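# Take the blue tape roll off the tape stand at the wax-painting table

## Robot

A 6-joint arm with a two-finger parallel gripper is mounted at the origin on the work surface. World frame = base frame: x ahead of the robot, y to its left, z up, the work surface at z = 0. Lengths are in m, angles in rad, forces in N, time in s.
With the tool pointing down it reaches from about 0.375 to 0.975 m from the base axis. Payload 3.8 kg.
Tool frame: the origin (TCP) lies at the very end of the fingers, on their centre line; the grasp point (between the pads) lies 19 mm behind it; z points along the fingers, y is the line along which they close (so a half turn about z gives the same grasp; the last joint's range is limited). The gripper opens to 85 mm and grips with 20 to 120 N. Pads are 22 mm wide; open, the fingers measure 114 mm over their backs; the gripper's body (76 mm by 85 mm) begins 54 mm behind the grasp point. The pads swing forward as they close: fully open they stand 13 mm farther back than shut.
Start: joints at [1.139, 0.264, 1.604, -0, 1.274, -0.037], TCP at [0.26, 0.623, 0.205] pointing down, gripper open.
Joint ranges: [-2.63, 2.63], [-0.94, 2.18], [0.31, 2.57], [-1.31, 4.45], [0, 2.66], [-2.55, 2.55]. Speed limits (rad/s): [2.57, 2.57, 3.14, 3.14, 3.14, 3.14].

## Interface

Orientations are given as a rotation vector (axis times angle).
In Python, from workcell import read_state, read_camera, calibration, finish_job gives the robot as it stands.
- The arm moves only by the tool step_arm, never from a script. Its argument "commands" is a list of rows, each an object of numbers: "fingers": the gripper's target within -1 to 1 (shut at 1, half-way at 0, fully open at -1); "dx", "dy", "dz": the shift along the tool's x, y, z in m; "roll": the turn about the tool's z in degrees. In form: [{"fingers": .., "dx": .., "dy": .., "dz": .., "roll": ..}, ...]. A call has 1 to 8 rows; each row is the pose to reach, as a shift and turn from the pose commanded when the call began, along the tool's axes at that moment; what a row does not reach only later rows make up. A row lasts 1/8 s, in which the tool goes at most 62.5 mm and 10.7 degrees, less where a joint would pass 70% of its speed; a pose out of reach is approached as far as the arm can. A call with a gripper value outside its range is refused whole. The fingers move at their own pace and stop on an object; "squeeze" is the grip in N (left out, the last holds). Time passes only in rows, so rows that repeat a pose let the fingers close. It gives the time, the measured TCP pose, the force, the opening and the grip force at its end, in the units of the state.
- read_state(): the state, without advancing time (a new reading comes with each control period).
- read_camera(name): name is "scene" or "top" or "wrist"; returns (picture, depth): 480x640x3 uint8, blue, green, red; 480x640 float32, m along the optical axis (not along the pixel's ray), 0 where there is no reading.
- calibration(name): a dict with "intrinsics" (3x3 intrinsics, pixels), "world_to_cam" (4x4, takes a point from world to camera coordinates). Camera axes: x right, y up, looking along -z (the intrinsics and any distortion apply to the point x, -y, -z); pixel columns grow to the right and rows downward; lengths in m; the calibration is good to about 2 mm. A picture is of the moment at which its call begins: read the wrist's pose just before it. calibration takes no time and is no camera call; for the wrist camera it gives the pose at the moment of the call.
- finish_job(): hands the job in; it is judged then, once.
The state is a dict: "time": time; "q": joint angles; "joint_vel": joint speeds; "joint_torque": joint torques, N m; "tool_pos": TCP position; "tcp_rot": TCP orientation; "wrist_force": force on the tool from outside, world axes, zero at the start; "torque": the same for the moment, N m; "width": opening from 0.0 (shut) to 1.0 (fully open); "grip_force": force on a finger pad.
Only numpy, scipy, OpenCV 4.12 (cv2) and the standard library are available. Lean on these libraries where they do the work, as an engineer would, in place of code of your own. Each camera call takes 0.05 s, during which the arm holds its last target. There are 200 camera calls.

## Task

The panels are about to be masked: slide the blue tape roll straight up off its post on the wooden tape stand and set it down flat (do not drop it) wholly on the round cork pad on the red-edged mat. Leave the red and the yellow roll on their posts.

Things in the scene. Friction and masses are not known exactly. Their poses are not given: they have to be found in the camera images.
- roll_blue: Blue masking tape roll: a ring 54 mm across, 36 mm high, bore 26 mm, about 70 g. Origin: centre of its underside; z: its axis, up. It sits loosely round any one of three posts in a row on a wooden stand, underside 26 mm above the table. The 16 mm thick post ends 78 mm above the table: raise the underside above that before moving sideways. Grip it across its outside, fingers closing across the row.
- roll_red: Red tape roll, same size and origin, on another post, to be left there. The three posts stand 115 mm apart in a straight row on one fixed stand; its base, 100 mm wide and 330 mm long (along the row), has its top 16 mm above the table. Each roll rests on a round seat 40 mm across, its top 26 mm above the table.
- roll_yellow: Yellow tape roll, same size and origin as the others, on the remaining post of the same stand, to be left there. Tops of all three rolls are 62 mm above the table; posts stick out 16 mm above them.
- pad: Round cork pad, a flat disc 110 mm across and 8 mm thick, fixed on the 2 mm thick beige mat with a red edge. Origin: centre of its underside, z up; its top is 8 mm above the origin, 10 mm above the table.
Not all that is in view belongs to the job. Leave any green or white look-alike of the roll_blue alone. Of the things that look like the pad, the larger one is meant.

How it is judged:
By the outcome, as a careful person would: the job done as asked, in the order asked, and still so for the second after the job is handed in, with the robot touching nothing.
It also fails if it takes over 42 s, if anything falls off the work surface, if the arm or the gripper's body presses on something with over 40 N, if the wrist force passes 120 N, or if a joint passes its speed limit or range.

## Working session

There is one attempt and no reset: what is moved stays moved. The work goes in short steps, Python scripts to look and compute and a tool call to move; the robot and the scene stay as the last step left them, time stands still between calls to the robot, and variables do not carry over. Pictures are saved under pics/ and viewed, at most 10 in all, crops included, and the job is handed in when it is done.

Besides the shell and the picture viewer there is one more tool, called by a JSON object that holds its "method" and its "body", one argument or row to a line. step_arm: Moves the arm, as the interface text tells. Its arguments: {"type":"object","properties":{"commands":{"type":"array","items":{"type":"object","properties":{"fingers":{"type":"number"},"dx":{"type":"number"},"dy":{"type":"number"},"dz":{"type":"number"},"roll":{"type":"number"}}}},"squeeze":{"type":"number"}},"required":["commands"]}

```bash
mkdir -p pics; cat > h.py <<'E'
import numpy as np,cv2
from workcell import *
def pt(cal,u,v,z):
    K=np.array(cal["intrinsics"]);T=np.array(cal["world_to_cam"])
    d=np.linalg.inv(K)@[u,v,1];d=np.array([d[0],-d[1],-d[2]])
    R=T[:3,:3];c=-R.T@T[:3,3];w=R.T@d
    return c+w*(z-c[2])/w[2]
E
python3 - <<'E'
from h import *
for n in("scene","top"):
    p,d=read_camera(n);cv2.imwrite(f"pics/{n}0.png",p);np.savez(f"{n}0.npz",p=p,d=d)
    print(n,{k:(np.round(v,3).tolist() if k!='distortion' else v) for k,v in calibration(n).items()})
s=read_state();print(s["tool_pos"],s["tcp_rot"],s["time"])
E
```

```text
scene {'intrinsics': [[579.446, 0.0, 331.089], [0.0, 579.446, 233.33], [0.0, 0.0, 1.0]], 'world_to_cam': [[0.517, 0.856, -0.012, -0.221], [-0.69, 0.425, 0.585, 0.319], [0.506, -0.294, 0.811, -1.53], [0.0, 0.0, 0.0, 1.0]]}
top {'intrinsics': [[599.272, 0.0, 315.43], [0.0, 599.272, 235.695], [0.0, 0.0, 1.0]], 'world_to_cam': [[-0.025, -1.0, 0.002, -0.052], [0.987, -0.024, 0.157, -0.487], [-0.157, 0.005, 0.988, -1.377], [0.0, 0.0, 0.0, 1.0]]}
[0.25930622 0.62241784 0.20416752] [-0.61600764 -3.08009138  0.00316198] 0.1
```

View pics/top0.png

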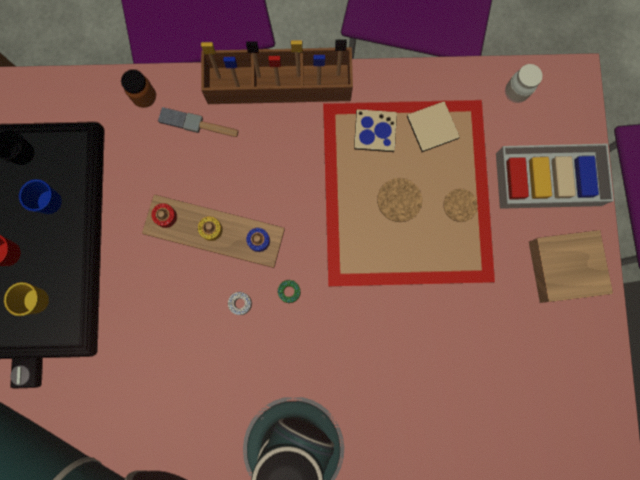

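View pics/scene0.png

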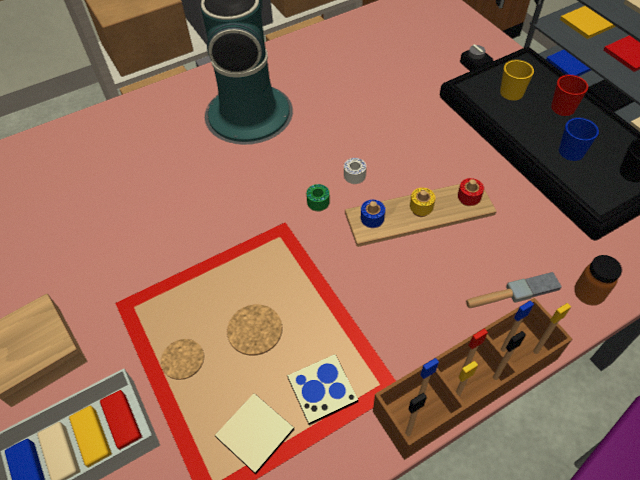

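The top view shows the blue roll at (258,239), yellow at (209,228) and red at (163,215) on the stand, with the larger cork pad at (399,200) and a smaller one at (460,205). In the scene view, blue is at (373,213) and the pad at (255,330).

Possible mix-ups in the top view:
- **For the roll:** blue cup (37,196), blue dots on the card (376,130), blue tray block (587,177), green ring (289,291), white ring (239,303). I choose the ring on the post at (258,239).
- **For the pad:** the small disc (460,205). I choose the larger one at (399,200).

```bash
python3 - <<'E'
from h import *
W={"top":dict(blue=(235,215,285,265),red=(145,198,182,232),yel=(190,212,226,245),pad=(365,168,430,230),small=(436,180,482,230)),
"scene":dict(blue=(352,190,392,234),red=(455,172,490,208),yel=(408,182,438,218),pad=(215,295,295,365),small=(150,330,212,385))}
for n in W:
    p=np.load(f"{n}0.npz")["p"];cal=calibration(n);h=cv2.cvtColor(p,cv2.COLOR_BGR2HSV)
    M=dict(blue=cv2.inRange(h,(105,120,40),(130,255,255)),yel=cv2.inRange(h,(20,150,80),(35,255,255)),
     red=cv2.inRange(h,(0,200,60),(4,255,255))|cv2.inRange(h,(174,170,60),(180,255,255)))
    # cork: local std/darker than mat
    g=cv2.GaussianBlur(p,(5,5),0)[:,:,2]
    for k,(a,b,c,d) in W[n].items():
        m=np.zeros(h.shape[:2],np.uint8)
        if k in("pad","small"):
            r=g[b:d,a:c];t,_=cv2.threshold(r,0,255,cv2.THRESH_OTSU);m[b:d,a:c]=(r<t)*255;z=.010
            m=cv2.morphologyEx(m,cv2.MORPH_CLOSE,np.ones((5,5)))
        else: m[b:d,a:c]=M[k][b:d,a:c];z=.062 
        cs,_=cv2.findContours(m,cv2.RETR_EXTERNAL,cv2.CHAIN_APPROX_NONE);C=max(cs,key=cv2.contourArea)
        P=np.array([pt(cal,u,v,z)[:2] for u,v in C[:,0]])
        (cx,cy),r=cv2.minEnclosingCircle(P.astype(np.float32))
        e=cv2.fitEllipse((P*1000).astype(np.float32))
        print(n,k,"circ",round(cx,4),round(cy,4),"D",round(2*r,4),"ell",np.round(e[0],1),np.round(e[1],1),"bbox",cv2.boundingRect(C))
p=np.load("top0.npz")["p"];q=np.load("scene0.npz")["p"]
cv2.imwrite("pics/crop.png",np.hstack([cv2.resize(p[180:280,130:290],(400,250),interpolation=2),cv2.resize(q[160:250,340:500],(400,250),interpolation=2)]))
E
```

```text
top blue circ 0.4761 0.0705 D 0.0535 ell [476.4  70.2] [47.9 51. ] bbox (247, 229, 22, 22)
top red circ 0.5386 0.3102 D 0.023 ell [537.  310.8] [ 5.8 21.7] bbox (153, 211, 4, 10)
top yel circ 0.5068 0.1824 D 0.0557 ell [506.5 183. ] [51.4 53.7] bbox (198, 216, 23, 24)
top pad circ 0.5729 -0.2711 D 0.1131 ell [ 572.8 -269.5] [106.9 109.2] bbox (377, 178, 45, 45)
top small circ 0.5564 -0.4176 D 0.0867 ell [ 556.3 -416.6] [80.3 83.1] bbox (443, 188, 35, 35)
scene blue circ 0.4911 0.0656 D 0.0738 ell [491.3  66.1] [51.6 75. ] bbox (361, 200, 24, 27)
scene red circ 0.5547 0.2833 D 0.0787 ell [554.6 283.7] [47.7 78.1] bbox (458, 178, 26, 27)
scene yel circ 0.5225 0.1772 D 0.079 ell [521.2 176.9] [53.1 80.2] bbox (410, 188, 26, 28)
scene pad circ 0.5794 -0.2709 D 0.1149 ell [ 580.3 -270.2] [108.2 112.4] bbox (227, 305, 56, 52)
scene small circ 0.5634 -0.4167 D 0.0866 ell [ 564.3 -417.2] [80.2 84.2] bbox (160, 339, 45, 42)
```

View pics/crop.png

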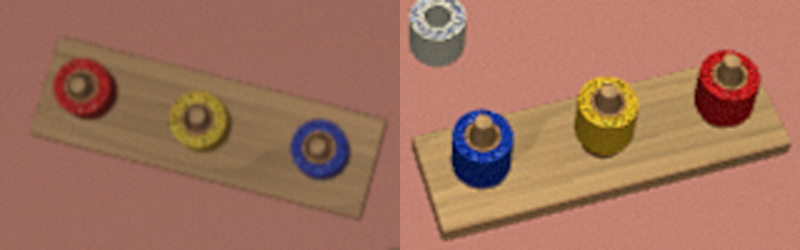

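The crop confirms the blue ring sits on the end post of the stand, with yellow in the middle and red at the far end. The blue–yellow spacing measures 117 mm against 115 given, and the pad 110 mm against the 80 mm disc. I'll move above the roll in two calls.

```bash
cat >> h.py <<'E'
from scipy.spatial.transform import Rotation as Ro
def go(x,y,z,yaw=None):
    "shift in tool axes; yaw = world angle (deg) of tool y"
    s=read_state();R=Ro.from_rotvec(s["tcp_rot"]).as_matrix();d=R.T@(np.array([x,y,z])-s["tool_pos"])
    a=np.degrees(np.arctan2(R[1,1],R[0,1]));r=0 if yaw is None else -((yaw-a+90)%180-90)
    print("t",s["time"],"tcp",np.round(s["tool_pos"],4),"yaw",round(a,2),"-> d",np.round(d,4),"roll",round(r,2),"w",s["width"],"F",np.round(s["wrist_force"],1),"tilt",np.round(R[:,2],3))
E
python3 -c "
from h import *
go(.37,.35,.2,25);go(.476,.0705,.2,-15.2)"
```

```text
t 0.1 tcp [0.2593 0.6224 0.2042] yaw 67.38 -> d [-0.207  -0.2089  0.0046] roll 42.38 w 0.9981927719040956 F [1.  0.2 0.1] tilt [-0.001 -0.002 -1.   ]
t 0.1 tcp [0.2593 0.6224 0.2042] yaw 67.38 -> d [-0.4123 -0.4261  0.005 ] roll 82.58 w 0.9981927719040956 F [1.  0.2 0.1] tilt [-0.001 -0.002 -1.   ]
```

{"method": "step_arm", "body": {
  "commands": [
    {"fingers": -1, "dx": -0.013, "dy": -0.013, "dz": 0, "roll": 2},
    {"fingers": -1, "dx": -0.042, "dy": -0.042, "dz": 0, "roll": 8},
    {"fingers": -1, "dx": -0.074, "dy": -0.075, "dz": 0, "roll": 15},
    {"fingers": -1, "dx": -0.107, "dy": -0.108, "dz": 0, "roll": 22},
    {"fingers": -1, "dx": -0.14, "dy": -0.141, "dz": 0, "roll": 29},
    {"fingers": -1, "dx": -0.172, "dy": -0.174, "dz": 0, "roll": 35},
    {"fingers": -1, "dx": -0.197, "dy": -0.198, "dz": 0, "roll": 40},
    {"fingers": -1, "dx": -0.207, "dy": -0.209, "dz": 0, "roll": 42}
  ]
}}

```text
time: 1.1
tool_pos: [0.3707, 0.348, 0.2052]
tcp_rot: [1.685, 2.651, -0.001]
wrist_force: [0.1, -0.5, -0.4]
width: 1.005
grip_force: 0.0
```

```bash
python3 -c "
from h import *
go(.476,.0705,.2,-15.2)"
```

```text
t 1.1 tcp [0.3707 0.348  0.2052] yaw 25.13 -> d [-0.296  -0.0225  0.0054] roll 40.33 w 1.0046804987798166 F [ 0.1 -0.5 -0.4] tilt [ 0. -0. -1.]
```

{"method": "step_arm", "body": {
  "commands": [
    {"fingers": -1, "dx": -0.018, "dy": -0.001, "dz": 0, "roll": 2},
    {"fingers": -1, "dx": -0.06, "dy": -0.004, "dz": 0, "roll": 8},
    {"fingers": -1, "dx": -0.11, "dy": -0.008, "dz": 0, "roll": 15},
    {"fingers": -1, "dx": -0.16, "dy": -0.012, "dz": 0, "roll": 22},
    {"fingers": -1, "dx": -0.21, "dy": -0.016, "dz": 0, "roll": 29},
    {"fingers": -1, "dx": -0.255, "dy": -0.019, "dz": 0, "roll": 35},
    {"fingers": -1, "dx": -0.285, "dy": -0.022, "dz": 0, "roll": 39},
    {"fingers": -1, "dx": -0.296, "dy": -0.0225, "dz": 0, "roll": 40.3}
  ]
}}

```text
time: 2.1
tool_pos: [0.4772, 0.0722, 0.2053]
tcp_rot: [-2.493, -1.911, 0.0]
wrist_force: [0.0, -0.0, 1.0]
width: 1.0
grip_force: 0.0
```

```bash
python3 - <<'E'
from h import *
go(.476,.0705,.2,-15.2)
c=calibration("wrist");p,d=read_camera("wrist");cv2.imwrite("pics/w0.png",p)
np.savez("w0.npz",p=p,d=d,T=c["world_to_cam"],K=c["intrinsics"])
h=cv2.cvtColor(p,cv2.COLOR_BGR2HSV)
for n,m in(("blue",cv2.inRange(h,(105,120,40),(130,255,255))),("yel",cv2.inRange(h,(20,150,80),(35,255,255)))):
    cs,_=cv2.findContours(m,cv2.RETR_EXTERNAL,cv2.CHAIN_APPROX_NONE)
    for C in sorted(cs,key=cv2.contourArea)[-2:]: print(n,cv2.contourArea(C),cv2.boundingRect(C))
T=np.array(c["world_to_cam"]);print(-T[:3,:3].T@T[:3,3])
E
```

```text
t 2.1 tcp [0.4772 0.0722 0.2053] yaw -15.07 -> d [-0.002  -0.0007  0.0053] roll 0.13 w 1.0000491768458535 F [ 0. -0.  1.] tilt [-0.  0. -1.]
blue 11.0 (633, 375, 7, 4)
blue 3592.5 (286, 175, 68, 71)
yel 4841.5 (281, 9, 76, 85)
[0.49613589 0.13756535 0.3745539 ]
```

View pics/w0.png

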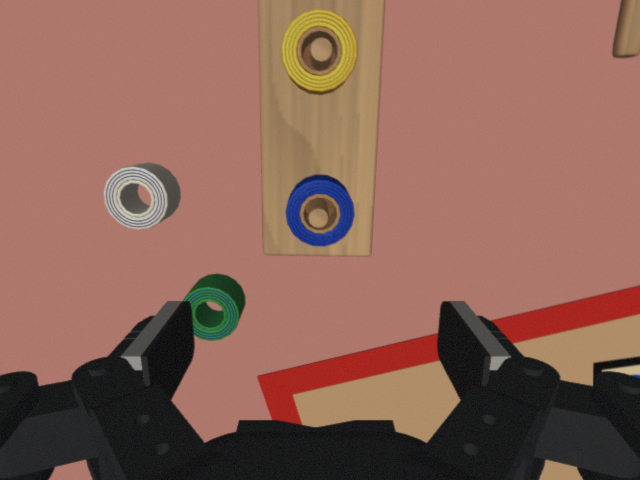

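The wrist view shows blue at (320,210) on its post with the post tip at (318,218), yellow at (320,50), and the stand edges parallel to the image columns, so the grip axis runs across the row. Green lies at (214,310) and white at (138,197).

```bash
python3 - <<'E'
from h import *
f=np.load("w0.npz");p=f["p"];D=f["d"];c=dict(intrinsics=f["K"],world_to_cam=f["T"])
K,T=f["K"],f["T"]
h=cv2.cvtColor(p,cv2.COLOR_BGR2HSV)
# camera-depth -> world height; keep pixels within 5mm of 62 mm
v,u=np.mgrid[:480,:640]
X=np.stack([(u-K[0,2])/K[0,0]*D,-(v-K[1,2])/K[1,1]*D,-D],-1)
Wd=(X-T[:3,3])@T[:3,:3]
for n,lo,hi in(("blue",(105,120,40),(130,255,255)),("yel",(20,150,60),(35,255,255)),("green",(60,80,20),(95,255,255))):
    m=cv2.inRange(h,lo,hi)
    cs,_=cv2.findContours(m,cv2.RETR_EXTERNAL,cv2.CHAIN_APPROX_NONE);C=max(cs,key=cv2.contourArea)
    q=np.zeros_like(m);cv2.drawContours(q,[C],-1,255,-1)
    zz=Wd[...,2][(q>0)&(m>0)];z=np.percentile(zz,80)
    zt=.036 if n=="green" else .062
    t=((q>0)&(m>0)&(np.abs(Wd[...,2]-z)<.006)).astype(np.uint8)
    cs,_=cv2.findContours(t,cv2.RETR_EXTERNAL,cv2.CHAIN_APPROX_NONE);C=max(cs,key=cv2.contourArea)
    P=np.array([pt(c,a,b,zt)[:2] for a,b in C[:,0]])*1000
    e=cv2.fitEllipse(P.astype(np.float32));print(n,"ztop",z,np.round(e[0],1),np.round(e[1],1),"n",len(C))
print("post tip",pt(c,318,218,.078),"yellow tip",pt(c,320,50,.078))
E
```

```text
blue ztop 0.0633044727192037 [481.7  72.6] [51.4 53.1] n 192
yel ztop 0.06331409107749265 [511.  184.4] [51.9 52.7] n 222
green ztop 0.03714709135113508 [363.9   3.9] [46.3 55.3] n 165
post tip [0.48029599 0.07215673 0.078     ] yellow tip [0.51124231 0.18242866 0.078     ]
```

```bash
python3 -c "
from h import *
go(.481,.0725,.026,-14.8)"
```

```text
t 2.15 tcp [0.4775 0.072  0.2053] yaw -15.06 -> d [0.0015 0.0032 0.1793] roll -0.26 w 1.0021192045250298 F [ 0.6 -0.9  0.2] tilt [ 0.    -0.001 -1.   ]
```

{"method": "step_arm", "body": {
  "commands": [
    {"fingers": -1, "dx": 0.0015, "dy": 0.003, "dz": 0.015},
    {"fingers": -1, "dx": 0.0015, "dy": 0.003, "dz": 0.045},
    {"fingers": -1, "dx": 0.0015, "dy": 0.003, "dz": 0.08},
    {"fingers": -1, "dx": 0.0015, "dy": 0.003, "dz": 0.11},
    {"fingers": -1, "dx": 0.0015, "dy": 0.003, "dz": 0.135},
    {"fingers": -1, "dx": 0.0015, "dy": 0.003, "dz": 0.158},
    {"fingers": -1, "dx": 0.0015, "dy": 0.003, "dz": 0.173},
    {"fingers": -1, "dx": 0.0015, "dy": 0.003, "dz": 0.179}
  ],
  "squeeze": 30
}}

```text
invalid input
```

{"method": "step_arm", "body": {
  "commands": [
    {"fingers": -0.3},
    {"fingers": 0},
    {"fingers": 0.3},
    {"fingers": 0.6},
    {"fingers": 0.6},
    {"fingers": 0.6},
    {"fingers": 0.6},
    {"fingers": 0.6}
  ],
  "squeeze": 30
}}

```text
invalid input
```

```bash
python3 - <<'E'
from h import *
p,d=read_camera("wrist");cv2.imwrite("pics/w1.png",p);go(.481,.0725,.09,-14.8);print(read_state()["grip_force"])
E
```

```text
t 2.2 tcp [0.4771 0.0731 0.2053] yaw -14.97 -> d [0.0004 0.004  0.1153] roll -0.17 w 1.0023665669871167 F [-0.3  0.3 -0.1] tilt [-0.  0. -1.]
0.0
```

View pics/w1.png

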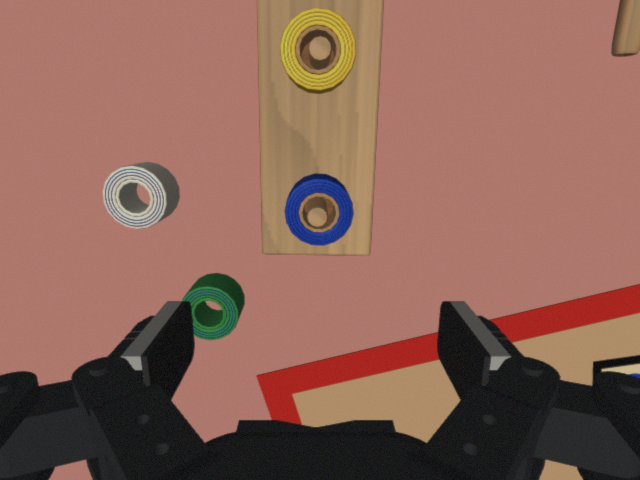

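Both calls were refused, probably because rows left out keys; the picture shows the arm unmoved, blue still at (319,210). I'll resend with full rows.

{"method": "step_arm", "body": {
  "commands": [
    {"fingers": -1, "dx": 0.001, "dy": 0.0035, "dz": 0.015, "roll": 0},
    {"fingers": -1, "dx": 0.001, "dy": 0.0035, "dz": 0.045, "roll": 0},
    {"fingers": -1, "dx": 0.001, "dy": 0.0035, "dz": 0.08, "roll": 0},
    {"fingers": -1, "dx": 0.001, "dy": 0.0035, "dz": 0.11, "roll": 0},
    {"fingers": -1, "dx": 0.001, "dy": 0.0035, "dz": 0.135, "roll": 0},
    {"fingers": -1, "dx": 0.001, "dy": 0.0035, "dz": 0.158, "roll": 0},
    {"fingers": -1, "dx": 0.001, "dy": 0.0035, "dz": 0.173, "roll": 0},
    {"fingers": -1, "dx": 0.001, "dy": 0.0035, "dz": 0.179, "roll": 0}
  ],
  "squeeze": 30
}}

```text
time: 3.2
tool_pos: [0.4794, 0.0741, 0.025]
tcp_rot: [-2.489, -1.915, 0.003]
wrist_force: [-0.6, 0.1, -0.3]
width: 1.003
grip_force: 0.0
```

{"method": "step_arm", "body": {
  "commands": [
    {"fingers": -0.3, "dx": 0, "dy": 0, "dz": 0, "roll": 0},
    {"fingers": 0, "dx": 0, "dy": 0, "dz": 0, "roll": 0},
    {"fingers": 0.3, "dx": 0, "dy": 0, "dz": 0, "roll": 0},
    {"fingers": 0.6, "dx": 0, "dy": 0, "dz": 0, "roll": 0},
    {"fingers": 1, "dx": 0, "dy": 0, "dz": 0, "roll": 0},
    {"fingers": 1, "dx": 0, "dy": 0, "dz": 0, "roll": 0},
    {"fingers": 1, "dx": 0, "dy": 0, "dz": 0, "roll": 0}
  ],
  "squeeze": 30
}}

```text
time: 4.08
tool_pos: [0.4818, 0.0737, 0.0276]
tcp_rot: [2.49, 1.913, 0.003]
wrist_force: [-0.7, -0.0, 6.3]
width: 0.601
grip_force: 32.0
```

```bash
python3 - <<'E'
from h import *
p,d=read_camera("wrist");cv2.imwrite("pics/w2.png",p);go(.481,.0725,.09,-14.8);s=read_state();print(s["grip_force"],s["torque"])
E
```

```text
t 4.125 tcp [0.4818 0.0737 0.0276] yaw -14.93 -> d [-0.0013 -0.0003 -0.0624] roll -0.13 w 0.5996228603624555 F [0.2 0.9 6.2] tilt [ 0.003  0.    -1.   ]
31.996801933273673 [ 0.048999    0.04808803 -0.04978051]
```

View pics/w2.png

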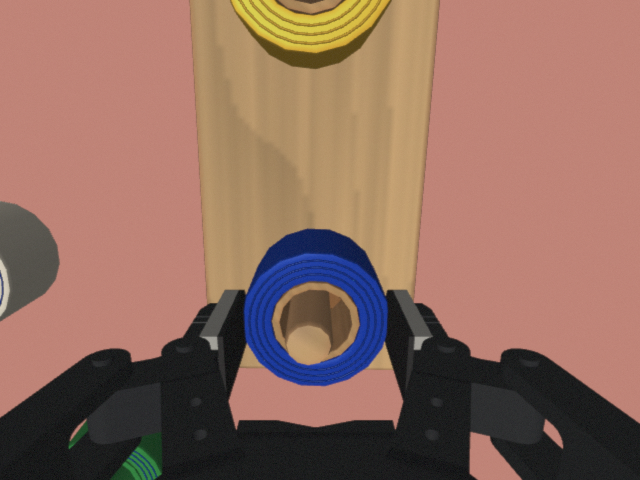

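Blue is gripped centrally at (316,320), fingers on both sides, post at (308,342) free within the bore. Now lift straight up.

{"method": "step_arm", "body": {
  "commands": [
    {"fingers": 1, "dx": 0, "dy": 0, "dz": -0.004, "roll": 0},
    {"fingers": 1, "dx": 0, "dy": 0, "dz": -0.012, "roll": 0},
    {"fingers": 1, "dx": 0, "dy": 0, "dz": -0.024, "roll": 0},
    {"fingers": 1, "dx": 0, "dy": 0, "dz": -0.038, "roll": 0},
    {"fingers": 1, "dx": 0, "dy": 0, "dz": -0.054, "roll": 0},
    {"fingers": 1, "dx": 0, "dy": 0, "dz": -0.07, "roll": 0},
    {"fingers": 1, "dx": 0, "dy": 0, "dz": -0.084, "roll": 0},
    {"fingers": 1, "dx": 0, "dy": 0, "dz": -0.09, "roll": 0}
  ],
  "squeeze": 40
}}

```text
time: 5.12
tool_pos: [0.4813, 0.0736, 0.1179]
tcp_rot: [2.49, 1.914, 0.003]
wrist_force: [0.0, 0.7, -0.1]
width: 0.592
grip_force: 41.7
```

```bash
python3 - <<'E'
from h import *
p,d=read_camera("scene");c=calibration("scene");q,_=read_camera("wrist")
cv2.imwrite("pics/s3.png",np.hstack([cv2.resize(p[130:280,300:500],(400,300)),cv2.resize(q,(400,300))]))
go(.576,-.27,.14,-14.8);go(.53,-.1,.14,-14.8);print(read_state()["q"],read_state()["grip_force"])
E
```

```text
t 5.225 tcp [0.4811 0.0736 0.1173] yaw -14.92 -> d [-0.3075  0.1802 -0.0226] roll -0.12 w 0.595351848212488 F [ 1.  -0.3 -0.8] tilt [ 0.002  0.    -1.   ]
t 5.225 tcp [0.4811 0.0736 0.1173] yaw -14.92 -> d [-0.1551  0.092  -0.0226] roll -0.12 w 0.595351848212488 F [ 1.  -0.3 -0.8] tilt [ 0.002  0.    -1.   ]
[ 1.00595530e-01 -2.09157820e-02  2.09188660e+00 -1.69432627e-05
  1.06902484e+00  3.61016806e-01] 41.73540086892899
```

View pics/s3.png

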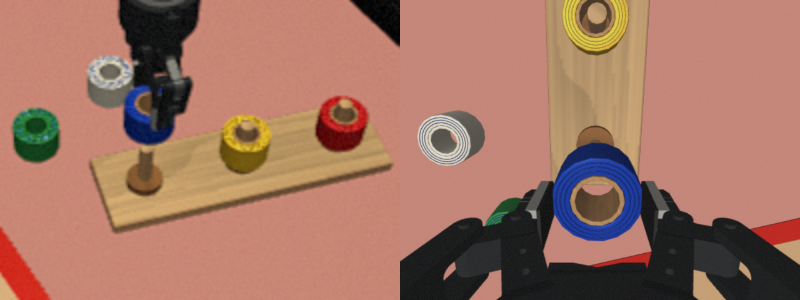

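Left: the roll hangs above and clear of its bare post, yellow and red still in place. Right: the roll is in the grip at (597,200). Next, carry it over the pad at (0.577,-0.270), averaged from both views; the margin is 28 mm.

{"method": "step_arm", "body": {
  "commands": [
    {"fingers": 1, "dx": -0.015, "dy": 0.009, "dz": -0.003, "roll": 0},
    {"fingers": 1, "dx": -0.05, "dy": 0.029, "dz": -0.006, "roll": 0},
    {"fingers": 1, "dx": -0.095, "dy": 0.056, "dz": -0.006, "roll": 0},
    {"fingers": 1, "dx": -0.145, "dy": 0.085, "dz": -0.006, "roll": 0},
    {"fingers": 1, "dx": -0.195, "dy": 0.115, "dz": -0.006, "roll": 0},
    {"fingers": 1, "dx": -0.245, "dy": 0.144, "dz": -0.006, "roll": 0},
    {"fingers": 1, "dx": -0.287, "dy": 0.169, "dz": -0.006, "roll": 0},
    {"fingers": 1, "dx": -0.307, "dy": 0.181, "dz": -0.006, "roll": 0}
  ]
}}

```text
time: 6.22
tool_pos: [0.5759, -0.2733, 0.1214]
tcp_rot: [-2.493, -1.91, 0.002]
wrist_force: [-0.5, -0.4, -2.2]
width: 0.596
grip_force: 41.8
```

{"method": "step_arm", "body": {
  "commands": [
    {"fingers": 1, "dx": 0, "dy": 0, "dz": 0.015, "roll": 0},
    {"fingers": 1, "dx": 0, "dy": 0, "dz": 0.035, "roll": 0},
    {"fingers": 1, "dx": 0, "dy": 0, "dz": 0.055, "roll": 0},
    {"fingers": 1, "dx": 0, "dy": 0, "dz": 0.07, "roll": 0},
    {"fingers": 1, "dx": 0, "dy": 0, "dz": 0.075, "roll": 0}
  ]
}}

```text
time: 6.85
tool_pos: [0.5752, -0.2684, 0.0453]
tcp_rot: [-2.488, -1.914, 0.002]
wrist_force: [0.2, -0.1, -0.7]
width: 0.595
grip_force: 41.8
```

```bash
python3 - <<'E'
from h import *
q,_=read_camera("wrist");t,_=read_camera("scene")
cv2.imwrite("pics/w4.png",np.hstack([cv2.resize(q,(400,300)),cv2.resize(t[250:400,150:350],(400,300))]))
go(.577,-.27,.012,-14.8);print(read_state()["grip_force"])
E
```

```text
t 6.95 tcp [ 0.576  -0.2691  0.0466] yaw -14.89 -> d [-0.0006  0.0013  0.0346] roll -0.09 w 0.5973316872352356 F [ 0.2  0.4 -0.7] tilt [-0.001  0.001 -1.   ]
41.80151177239168
```

View pics/w4.png

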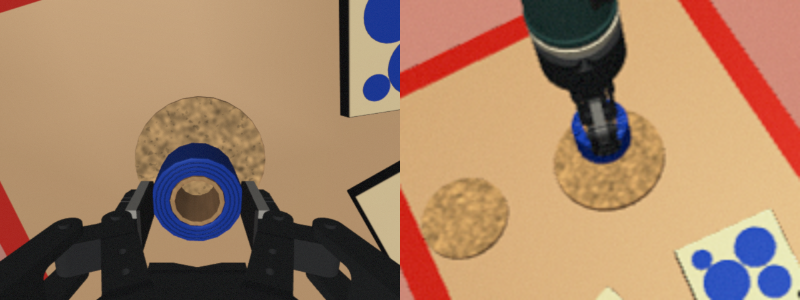

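The roll is laterally centred over the large pad (wrist: roll at (197,200), pad centred at column 200). The scene half shows it above the pad's centre. Lower gently.

{"method": "step_arm", "body": {
  "commands": [
    {"fingers": 1, "dx": 0, "dy": 0.001, "dz": 0.006, "roll": 0},
    {"fingers": 1, "dx": 0, "dy": 0.001, "dz": 0.014, "roll": 0},
    {"fingers": 1, "dx": 0, "dy": 0.001, "dz": 0.022, "roll": 0},
    {"fingers": 1, "dx": 0, "dy": 0.001, "dz": 0.027, "roll": 0},
    {"fingers": 1, "dx": 0, "dy": 0.001, "dz": 0.03, "roll": 0},
    {"fingers": 1, "dx": 0, "dy": 0.001, "dz": 0.031, "roll": 0},
    {"fingers": 1, "dx": 0, "dy": 0.001, "dz": 0.032, "roll": 0},
    {"fingers": 1, "dx": 0, "dy": 0.001, "dz": 0.032, "roll": 0}
  ]
}}

```text
time: 7.95
tool_pos: [0.5774, -0.2701, 0.0155]
tcp_rot: [2.491, 1.914, 0.0]
wrist_force: [-0.1, -0.1, -0.9]
width: 0.599
grip_force: 41.8
```

{"method": "step_arm", "body": {
  "commands": [
    {"fingers": 1, "dx": 0, "dy": 0, "dz": 0.001, "roll": 0},
    {"fingers": 1, "dx": 0, "dy": 0, "dz": 0.001, "roll": 0}
  ]
}}

```text
time: 8.2
tool_pos: [0.5773, -0.27, 0.0144]
tcp_rot: [2.491, 1.914, -0.0]
wrist_force: [-0.4, -1.1, -0.1]
width: 0.594
grip_force: 41.8
```

{"method": "step_arm", "body": {
  "commands": [
    {"fingers": 1, "dx": 0, "dy": 0, "dz": 0.001, "roll": 0},
    {"fingers": 1, "dx": 0, "dy": 0, "dz": 0.001, "roll": 0}
  ]
}}

```text
time: 8.45
tool_pos: [0.5772, -0.2699, 0.0133]
tcp_rot: [-2.491, -1.914, 0.0]
wrist_force: [-0.4, 0.4, -1.6]
width: 0.6
grip_force: 41.8
```

{"method": "step_arm", "body": {
  "commands": [
    {"fingers": 1, "dx": 0, "dy": 0, "dz": 0.001, "roll": 0},
    {"fingers": 1, "dx": 0, "dy": 0, "dz": 0.001, "roll": 0}
  ]
}}

```text
time: 8.7
tool_pos: [0.5772, -0.2699, 0.0122]
tcp_rot: [-2.491, -1.914, 0.0]
wrist_force: [-0.1, -0.2, -1.0]
width: 0.596
grip_force: 41.8
```

{"method": "step_arm", "body": {
  "commands": [
    {"fingers": 1, "dx": 0, "dy": 0, "dz": 0.001, "roll": 0},
    {"fingers": 1, "dx": 0, "dy": 0, "dz": 0.001, "roll": 0}
  ]
}}

```text
time: 8.95
tool_pos: [0.5774, -0.2701, 0.0118]
tcp_rot: [2.491, 1.914, 0.0]
wrist_force: [-1.2, 0.3, 3.0]
width: 0.597
grip_force: 42.2
```

{"method": "step_arm", "body": {
  "commands": [
    {"fingers": 1, "dx": 0, "dy": 0, "dz": 0.0005, "roll": 0},
    {"fingers": 1, "dx": 0, "dy": 0, "dz": 0.0005, "roll": 0}
  ]
}}

```text
time: 9.2
tool_pos: [0.5774, -0.2701, 0.0118]
tcp_rot: [2.491, 1.914, 0.0]
wrist_force: [-2.6, 1.2, 6.2]
width: 0.596
grip_force: 42.5
```

Contact at the predicted height, with the force rising to +6 N. Release gradually, then go up.

{"method": "step_arm", "body": {
  "commands": [
    {"fingers": -0.25, "dx": 0, "dy": 0, "dz": 0, "roll": 0},
    {"fingers": -0.3, "dx": 0, "dy": 0, "dz": 0, "roll": 0},
    {"fingers": -0.4, "dx": 0, "dy": 0, "dz": 0, "roll": 0},
    {"fingers": -0.6, "dx": 0, "dy": 0, "dz": 0, "roll": 0},
    {"fingers": -1, "dx": 0, "dy": 0, "dz": 0, "roll": 0},
    {"fingers": -1, "dx": 0, "dy": 0, "dz": 0, "roll": 0},
    {"fingers": -1, "dx": 0, "dy": 0, "dz": 0, "roll": 0},
    {"fingers": -1, "dx": 0, "dy": 0, "dz": 0, "roll": 0}
  ],
  "squeeze": 20
}}

```text
time: 10.2
tool_pos: [0.5773, -0.27, 0.0109]
tcp_rot: [-2.491, -1.914, 0.0]
wrist_force: [0.3, -0.3, -0.0]
width: 1.001
grip_force: 0.0
```

{"method": "step_arm", "body": {
  "commands": [
    {"fingers": -1, "dx": 0, "dy": 0, "dz": -0.006, "roll": 0},
    {"fingers": -1, "dx": 0, "dy": 0, "dz": -0.02, "roll": 0},
    {"fingers": -1, "dx": 0, "dy": 0, "dz": -0.04, "roll": 0},
    {"fingers": -1, "dx": 0, "dy": 0, "dz": -0.065, "roll": 0},
    {"fingers": -1, "dx": 0, "dy": 0, "dz": -0.095, "roll": 0},
    {"fingers": -1, "dx": 0, "dy": 0, "dz": -0.125, "roll": 0},
    {"fingers": -1, "dx": 0, "dy": 0, "dz": -0.145, "roll": 0},
    {"fingers": -1, "dx": 0, "dy": 0, "dz": -0.15, "roll": 0}
  ]
}}

```text
time: 11.2
tool_pos: [0.5786, -0.2706, 0.1637]
tcp_rot: [2.488, 1.912, 0.003]
wrist_force: [0.3, -0.3, -0.2]
width: 1.0
grip_force: 0.0
```

```bash
python3 - <<'E'
from h import *
q,_=read_camera("wrist");t,_=read_camera("scene")
cv2.imwrite("pics/w5.png",np.hstack([cv2.resize(q,(400,300)),cv2.resize(t[130:430,150:550],(400,300))]))
go(.577,-.27,.2,-14.8)
E
```

```text
t 11.3 tcp [ 0.5774 -0.2701  0.1614] yaw -14.92 -> d [-0.     -0.0004 -0.0386] roll -0.12 w 1.0027737128510974 F [ 0.6  0.1 -0.1] tilt [ 0.001 -0.    -1.   ]
```

View pics/w5.png

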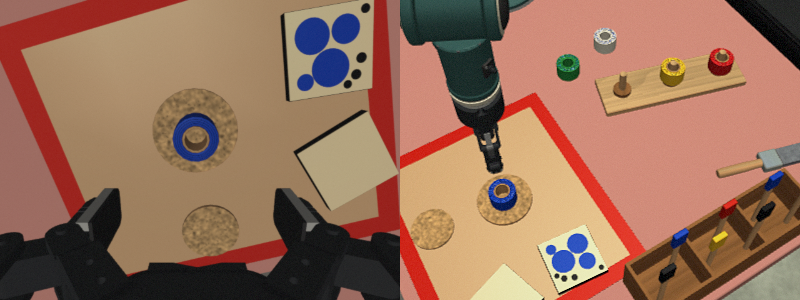

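The blue roll stands flat in the middle of the large pad (wrist (196,137), pad (195,130)). Red and yellow are on their posts and the gripper is clear, so I'm handing the job in.

```bash
python3 -c "
from workcell import *
print(finish_job())"
```

```text
the job is handed in; nothing more can be done
None
```

The blue roll is off its post and set down flat near the centre of the larger cork pad, the red and yellow rolls are still on their posts, and I handed the job in at about 11.3 s of the 42 s allowed.

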